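# Take the battery plug out of the data logger

### The job

The data logger is due a new battery: unscrew the octagonal plug from its battery port until you feel the thread let go, and draw it out. Stand the plug upright on the flat of its octagonal head, thread upwards, on the floor of the shallow parts tray, so that thread and contact stay clean, and let go of it. Leave the multimeter, the solder reel, the paste jar and the screwdriver where they are.

Things in the scene. Friction and masses are not known exactly. Their poses are not given: they have to be found in the camera images.
- plug_center (a point): Battery plug, dark grey plastic, about 90 g: octagonal head 40 mm across flats, 34 mm long, then a round shank with the thread. This point: on its axis, half-way along the head. z runs along the plug from head to shank tip; x and y are each square to a flat (a flat every 45 degrees). At the start it is screwed home: z level, into the port; x up; head touching the mouth.
- plug_tip (a point): Tip of the plug's shank, 68 mm from the flat outer end of the head, same axes. The shank is 21 mm in diameter (29 mm over its one short thread ridge) and 34 mm long, all inside the port at the start, so the plug needs 34 mm of travel to come clear.
- port_mouth (a point): Centre of the round mouth of the battery port, 100 mm above the bench, on the end of a 42 mm aluminium tube that stands 36 mm out of the logger's side. x axis level, along the port, into the logger; z up. Right-hand thread, lead 18 mm a turn: seen from outside the plug turns out anticlockwise and backs out 5 mm in the first 100 degrees, then turns without backing out further.
- logger: Data logger, grey die-cast box fixed to the bench, 140 x 200 x 134 mm high (port in a 200 mm side). Its thread lets go 100 to 180 degrees from home, differently on each unit, not to be seen; over the next 50 degrees the plug draws straight out with little force. Before that, or past it, the thread holds after 1 to 3 mm of play: turn on, or back, and try again.
- tray_in (a point): Centre of the upper face of the floor of the parts tray: shallow steel tray, fixed, 220 x 170 mm outside, 3 mm thick walls, rim 16 mm above the bench; x along its 220 mm side, y along its 170 mm side, z up. The bench between logger and tray is clear, about 0.56 m ahead of the robot.
- multimeter: Bystander: hand-held multimeter lying on its back, 85 x 170 x 40 mm; origin under its centre. Leave alone.
- solder_reel: Bystander: steel reel of solder standing on its flange, 54 mm in diameter, 40 mm high; origin under its centre. Leave alone.
- paste_jar: Bystander: small jar of solder paste, 46 mm in diameter, 42 mm high; origin under its centre. Leave alone.
- screwdriver: Bystander: screwdriver lying flat, 190 mm long. Leave alone.

How it is judged:
By the outcome, as a careful person would: the job done as asked, in the order asked, and still so for the second after the job is handed in, with the robot touching nothing.
It also fails if it takes over 72 s, if anything falls off the work surface, if the arm or the gripper's body presses on something with over 40 N, if the wrist force passes 120 N, or if a joint passes its speed limit or range.

### The arm

A 6-joint arm with a two-finger parallel gripper is mounted at the origin on the work surface. World frame = base frame: x ahead of the robot, y to its left, z up, the work surface at z = 0. Lengths are in m, angles in rad, forces in N, time in s.
With the tool pointing down it reaches from about 0.25 to 0.725 m from the base axis. Payload 4 kg.
Tool frame: the origin (TCP) lies at the very end of the fingers, on their centre line; the grasp point (between the pads) lies 19 mm behind it; z points along the fingers, y is the line along which they close (so a half turn about z gives the same grasp; the last joint's range is limited). The gripper opens to 85 mm and grips with 20 to 120 N. Pads are 22 mm wide; open, the fingers measure 114 mm over their backs; the gripper's body (76 mm by 85 mm) begins 54 mm behind the grasp point. The pads swing forward as they close: fully open they stand 13 mm farther back than shut.
Start: joints at [-1.139, 0.241, 0.005, 1.335, 0, 1.571], TCP at [0.209, -0.454, 0.231] pointing down, gripper open.
Joint ranges: [-2.72, 2.72], [-1.05, 1.87], [-1.09, 1.28], [-1.99, 2.15], [-1.42, 1.44], [-3.14, 3.14]. Speed limits (rad/s): [2.79, 2.79, 3.14, 3.14, 3.14, 3.14].

### API

Orientations are given as a unit quaternion [x, y, z, w].
In Python, from workcell import bot, vision, workorder gives the robot as it stands.
- The arm moves only by the shell command python3 -m creep 'ROWS' [OPENING]. ROWS is JSON, a list of rows, each a list of 2 entries, a list of its own where there are three numbers: the shift along the tool's x, y, z in mm, then the turn, a rotation vector about the tool's x, y, z in rad. In form: [[[dx, dy, dz], [wx, wy, wz]], ...]. A call has 1 to 12 rows; each row shifts and turns the commanded pose from where the row before left it, along the tool's axes as they then stand; what a row does not reach is not made up. A row lasts 1/8 s, in which the tool goes at most 62.5 mm and 10.7 degrees, less where a joint would pass 70% of its speed; a pose out of reach is approached as far as the arm can. A call is refused whole if a number of a shift passes 62.5 or a number of a turn 0.188, either way. A call with a gripper value outside its range is refused whole. OPENING is the finger opening in mm, from 0 to 85.4, set as the call begins (- or left out, the last holds). The fingers move at their own pace and stop on an object; the grip force is fixed at half the most. Time passes only in rows, so rows that do not move let the fingers close. It gives the time, the measured TCP pose, the force, the opening and the grip force at its end, in the units of the state.
- bot.get_obs(): the state, without advancing time (a new reading comes with each control period).
- vision.camera(name): name is "side" or "top" or "wrist"; returns a dict with "image" (420x560x3 uint8, blue, green, red), "z_map" (420x560 float32, m along the optical axis (not along the pixel's ray), 0 where there is no reading), "K" (3x3 intrinsics, pixels), "k1" (the pictures are not rectified: a ray, as slopes to the right and down, at radius r is drawn at 1 + k1 r^2 times it, then the intrinsics apply), "rvec" (rotation vector, rad) and "tvec" (3), from world to camera coordinates, as OpenCV has them; the wrist camera has in their place "tool_from_camera" (4x4, takes a point from camera to tool coordinates, whose origin is the TCP and whose axes are the flange's). Camera axes: x right, y down, z forward; pixel columns grow to the right and rows downward; lengths in m; the calibration is good to about 2 mm. A picture is of the moment at which its call begins: read the wrist's pose just before it.
- workorder.job_done(): hands the job in; it is judged then, once.
Trained networks look in a picture, given as the dict that the camera call returned (one of the last four; its "shot" number tells which), for a name from the list of things; names that differ only in an ending like _2 or _b are one class to them, and where a whole thing is asked for, a point or a joint stands for the part that bears it (a point fixed in the world has none). Each returns a list of dicts, best first, with "score" (0 to 1); they miss things now and then, are a little off and sometimes report something else, mostly with a low value. They report only what shows in the picture. A call takes as long as a camera call.
- vision.spot_in(picture, query): "position" ([column, row] in pixels, amid what is visible of it).
- vision.place_of(picture, query): "position" ([column, row] in pixels: a listed point, or the origin of a listed thing).
The state is a dict: "clock": time; "joint_pos": joint angles; "joint_vel": joint speeds; "tau": joint torques, N m; "eef_pos": TCP position; "tool_rot": TCP orientation; "ft_force": force on the tool from outside, world axes, zero at the start; "ft_torque": the same for the moment, N m; "grip_width": finger opening in m; "grasp_force": force on a finger pad.
Only numpy, scipy, OpenCV 4.12 (cv2) and the standard library are available. Lean on these libraries where they do the work, as an engineer would, in place of code of your own. Each camera call takes 0.05 s, during which the arm holds its last target. There are 200 camera calls.

## Working session

There is one attempt and no reset: what is moved stays moved. The work goes in short steps, Python scripts to look and compute and a shell command to move; the robot and the scene stay as the last step left them, time stands still between calls to the robot, and variables do not carry over. Pictures are saved under pics/ and viewed, at most 10 in all, crops included, and the job is handed in when it is done.

```bash
mkdir -p pics; ls
cat > h.py <<'E'
import numpy as np,cv2
from scipy.spatial.transform import Rotation as R
from workcell import bot,vision,workorder
def cam(n):
    o=bot.get_obs(); p=vision.camera(n)
    if n=="wrist":
        T=np.eye(4);T[:3,:3]=R.from_quat(o["tool_rot"]).as_matrix();T[:3,3]=o["eef_pos"]
        p["W"]=T@np.array(p["tool_from_camera"])
    else:
        E=np.eye(4);E[:3,:3]=cv2.Rodrigues(np.array(p["rvec"],float))[0];E[:3,3]=np.ravel(p["tvec"]);p["W"]=np.linalg.inv(E)
    return p
def ray(p,uv):
    K=np.array(p["K"]);d=[p["k1"],0,0,0]
    s=cv2.undistortPoints(np.array([[uv]],float),K,np.array(d,float))[0,0]
    return np.array([s[0],s[1],1.])
def at(p,uv,z=None):
    """world point by depth, or where the ray meets height z"""
    r=ray(p,uv);W=p["W"]
    if z is None:
        u,v=np.round(uv).astype(int);w=p["z_map"][max(v-1,0):v+2,max(u-1,0):u+2];w=w[w>0]
        if not len(w):return None
        return W[:3,:3]@(r*np.median(w))+W[:3,3]
    d=W[:3,:3]@r;return W[:3,3]+d*(z-W[2,3])/d[2]
def proj(p,X):
    E=np.linalg.inv(p["W"]);c=E[:3,:3]@np.asarray(X,float)+E[:3,3]
    return cv2.projectPoints(c.reshape(1,3),np.zeros(3),np.zeros(3),np.array(p["K"],float),np.array([p["k1"],0,0,0],float))[0].ravel()
E
python3 - <<'E'
from h import *
np.set_printoptions(precision=4,suppress=True)
o=bot.get_obs();print(o["clock"],o["eef_pos"],o["tool_rot"],o["grip_width"])
P={n:cam(n) for n in("top","side")}
for n,p in P.items():
    cv2.imwrite(f"pics/{n}0.png",p["image"])
    for q in["plug_center","port_mouth","tray_in","multimeter","solder_reel","paste_jar","screwdriver","logger"]:
        for d in vision.place_of(p,q)[:2]:
            print(n,q,round(d["score"],2),np.round(d["position"]),at(p,d["position"]),at(p,d["position"],.1 if q[0]=="p" and q!="paste_jar" else 0.))
E
```

```text
pics
0.0 [ 0.209  -0.4535  0.2304] [ 0.9768  0.2142 -0.0002 -0.001 ] 0.08533403920247502
top plug_center 0.49 [178. 227.] [0.5068 0.1546 0.1183] [0.5085 0.1585 0.1   ]
top plug_center 0.39 [261. 249.] [ 0.4529 -0.0453  0.0426] [ 0.4505 -0.0473  0.1   ]
top port_mouth 0.97 [173. 227.] [0.5074 0.1677 0.1146] [0.5088 0.171  0.1   ]
top tray_in 0.57 [273. 157.] [ 0.6953 -0.0805  0.0421] [ 0.7054 -0.0803  0.    ]
top multimeter 0.9 [269. 158.] [ 0.6934 -0.0704  0.042 ] [ 0.7034 -0.0698  0.    ]
top solder_reel 0.67 [226. 258.] [0.4304 0.0457 0.042 ] [0.4314 0.0503 0.    ]
top paste_jar 0.68 [260. 251.] [ 0.4468 -0.0434  0.0422] [ 0.4483 -0.0418  0.    ]
top screwdriver 0.96 [416. 210.] [ 0.5488 -0.4603  0.0133] [ 0.5504 -0.4642  0.    ]
top logger 0.6 [144. 211.] [0.5475 0.2335 0.1336] [0.5647 0.2714 0.    ]
side plug_center 0.76 [234. 273.] [0.5009 0.1679 0.1058] [0.5059 0.1623 0.1   ]
side port_mouth 0.87 [226. 270.] [0.5104 0.1769 0.1131] [0.5222 0.1643 0.1   ]
side tray_in 0.92 [324. 213.] [ 0.5516 -0.2484  0.0027] [ 0.5537 -0.2525  0.    ]
side multimeter 0.9 [232. 229.] [ 0.6647 -0.0223  0.0361] [ 0.7029 -0.0656  0.    ]
side solder_reel 0.82 [306. 298.] [0.4173 0.063  0.0136] [0.425  0.0495 0.    ]
side paste_jar 0.66 [318. 271.] [ 0.44   -0.0215  0.0134] [ 0.4482 -0.0369  0.    ]
side screwdriver 0.35 [308. 298.] [0.4159 0.0617 0.0135] [0.4236 0.0482 0.    ]
side logger 0.66 [174. 338.] [0.4783 0.3303 0.1039] [0.5629 0.2662 0.    ]
```

View pics/top0.png

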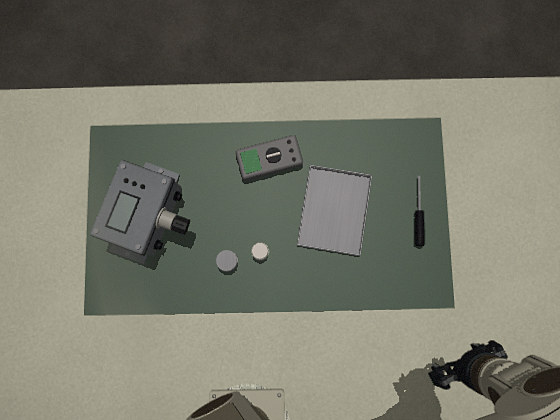

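View pics/side0.png

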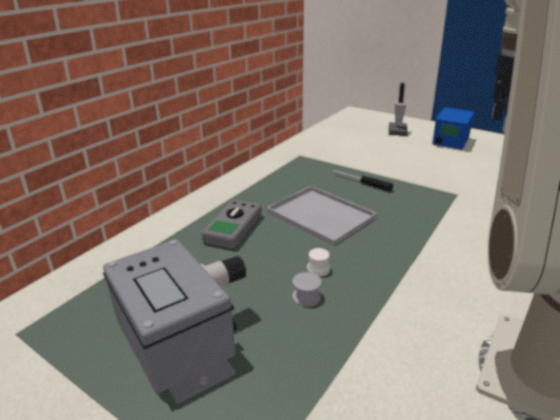

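The top view shows the logger at left (plug at about 180,225, pointing right and slightly down), reel (226,261), jar (260,252), meter (269,158), tray (335,210) and screwdriver (418,215). The side view agrees. Next I'll get the port axis and the tray's yaw from the depth maps.

```bash
cat > m.py <<'E'
from h import *
np.set_printoptions(precision=4,suppress=True)
def cloud(p):
    v,u=np.mgrid[:420,:560];K=np.array(p["K"],float)
    s=cv2.undistortPoints(np.c_[u.ravel(),v.ravel()].astype(float)[:,None],K,np.array([p["k1"],0,0,0],float))[:,0]
    z=p["z_map"].ravel();c=np.c_[s*z[:,None],z]
    return (c@p["W"][:3,:3].T+p["W"][:3,3]).reshape(420,560,3),(z>0).reshape(420,560)
E
python3 - <<'E'
from m import *
import workcell
p=cam("top");X,ok=cloud(p);s=cam("side")
print([a for a in dir(bot) if a[0]!='_'],[a for a in dir(vision) if a[0]!='_'])
def rect(m,n):
    q=X[m][:,:2].astype(np.float32)*1000;r=cv2.minAreaRect(q);print(n,len(q),r,cv2.boxPoints(r).round(0).tolist())
reg=np.zeros((420,560),bool);reg[140:290,80:180]=1
rect(ok&reg&(abs(X[...,2]-.134)<.006),"logger top")
reg[:]=0;reg[205:240,155:195]=1
m=ok&reg&(X[...,2]>.108)&(X[...,2]<.126);rect(m,"plug+tube")
q=X[m];print(q[np.argmin(q[:,1])],q[np.argmax(q[:,1])])
reg[:]=0;reg[155:270,285:385]=1
rect(ok&reg&(X[...,2]>.0085)&(X[...,2]<.025),"tray rim")
rect(ok&reg&(X[...,2]<.0085)&(abs(X[...,0]-.56)<.03)&(abs(X[...,1]+.24)<.03),"floor");print(np.median(X[190:230,320:350,2]))
w=cam("wrist");print(w["tool_from_camera"])
E
```

```text
['Unreachable', 'get_obs'] ['camera', 'place_of', 'spot_in']
logger top 4523 ((550.8048095703125, 242.9395294189453), (195.92576599121094, 200.14617919921875), 68.42044830322266) [[422.0, 189.0], [608.0, 115.0], [680.0, 297.0], [494.0, 371.0]]
plug+tube 484 ((523.595947265625, 170.014892578125), (73.7486572265625, 60.694210052490234), 69.60028076171875) [[482.0, 146.0], [539.0, 125.0], [565.0, 194.0], [508.0, 215.0]]
[0.5254 0.1317 0.1096] [0.5072 0.213  0.1116]
tray rim 536 ((560.9228515625, -242.28529357910156), (275.01043701171875, 227.977783203125), 7.565291881561279) [[410.0, -147.0], [440.0, -373.0], [712.0, -337.0], [682.0, -111.0]]
floor 474 ((559.9158325195312, -240.0415802001953), (59.23769760131836, 59.19880676269531), 0.13215506076812744) [[530.0, -211.0], [530.0, -270.0], [590.0, -270.0], [589.0, -210.0]]
0.0033739773208778523
[[ 0.0004 -0.9495 -0.3136  0.0816]
 [ 1.      0.0004  0.0001  0.0003]
 [ 0.     -0.3136  0.9495 -0.1433]
 [ 0.      0.      0.      1.    ]]
```

```bash
cat >> m.py <<'E'
from scipy.linalg import logm,expm
import math
def pose():
    o=bot.get_obs();T=np.eye(4);T[:3,:3]=R.from_quat(o["tool_rot"]).as_matrix();T[:3,3]=o["eef_pos"];return T,o
def frame(x,z,pos):
    T=np.eye(4);z=np.array(z,float)/np.linalg.norm(z);x=np.array(x,float);x-=z*(x@z);x/=np.linalg.norm(x)
    T[:3,:3]=np.c_[x,np.cross(z,x),z];T[:3,3]=pos;return T
def rows(A,B,n=None):
    """one step of a constant-twist path from A to B, to be repeated n times"""
    D=np.linalg.inv(A)@B;w=R.from_matrix(D[:3,:3]).as_rotvec();d=np.linalg.norm(D[:3,3])
    n=n or max(1,math.ceil(max(d/.055,np.linalg.norm(w)/.18)))
    S=expm(np.real(logm(D))/n)
    print(n,"x",(S[:3,3]*1000).round(1).tolist(),R.from_matrix(S[:3,:3]).as_rotvec().round(4).tolist())
    return B
YAW=math.radians(68.4)
E
python3 - <<'E'
from m import *
n=[math.cos(YAW),math.sin(YAW),0]
A,o=pose();B=frame(n,[0,0,-1],[.505,.15,.26]);rows(A,B)
E
```

```text
13 x [50.1, -17.3, -2.2] [0.0, 0.0, -0.0586]
```

```bash
python3 -m creep '[[[54,-17,-3],[0,0,-0.064]],[[54,-17,-3],[0,0,-0.064]],[[54,-17,-3],[0,0,-0.064]],[[54,-17,-3],[0,0,-0.064]],[[54,-17,-3],[0,0,-0.064]],[[54,-17,-3],[0,0,-0.064]],[[54,-17,-3],[0,0,-0.064]],[[54,-17,-3],[0,0,-0.064]],[[54,-17,-3],[0,0,-0.064]],[[54,-17,-3],[0,0,-0.064]],[[54,-17,-3],[0,0,-0.064]],[[54,-17,-3],[0,0,-0.064]]]' 85
python3 -m creep '[[[0,0,0],[0,0,0]]]'
python3 - <<'E'
from m import *
A,o=pose();print(A,o["joint_pos"])
w=cam("wrist");cv2.imwrite("pics/w1.png",w["image"])
for q in["plug_center","port_mouth"]:
    for d in vision.place_of(w,q)[:2]:print(q,d["score"],d["position"],at(w,d["position"],.1))
X,ok=cloud(w)
for lo,hi in((.105,.126),):
    m=ok&(X[...,2]>lo)&(X[...,2]<hi)
    np.save("X.npy",X);print(m.sum())
Y=X[::12,::12,2];
E
```

```text
clock: 2.55
eef_pos: [0.5169, 0.1351, 0.2674]
tool_rot: [0.825, 0.565, 0.0, 0.0]
ft_force: [0.9, -0.2, -0.2]
grip_width: 0.0848
grasp_force: 0.0
clock: 2.68
eef_pos: [0.5167, 0.137, 0.267]
tool_rot: [0.824, 0.567, 0.0, -0.0]
ft_force: [0.2, -1.0, 0.3]
grip_width: 0.0851
grasp_force: 0.0
[[ 0.3566  0.9343  0.0001  0.5167]
 [ 0.9343 -0.3566  0.0007  0.137 ]
 [ 0.0007 -0.0001 -1.      0.267 ]
 [ 0.      0.      0.      1.    ]] [0.2589 0.2985 0.175  1.447  0.0006 2.1943]
plug_center 0.9 [277.8, 165.8] [0.5175 0.1565 0.1   ]
port_mouth 0.87 [279.3, 150.5] [0.5244 0.1701 0.1   ]
3594
```

View pics/w1.png

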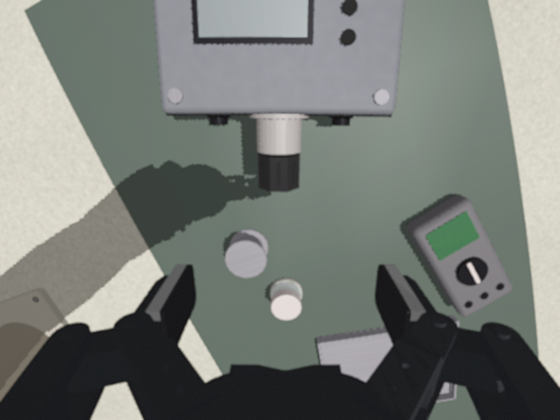

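The wrist view shows the plug head at (278,172), tube at (279,133), logger edge at row about 112, all nearly square to the picture. I'll fit the axis to depth points.

Run:
```python
from m import *
X=np.load("X.npy")
# logger edge yaw: top-face points
reg=np.zeros((420,560),bool);reg[60:125,170:390]=1
m=reg&(abs(X[...,2]-.134)<.008);q=X[m]
# front edge : per column max row
pts=[]
for u in range(180,380,4):
    v=np.where(m[:,u])[0]
    if len(v):pts.append(X[v.max(),u])
pts=np.array(pts);print("edge",np.degrees(np.arctan2(*np.polyfit(pts[:,0],pts[:,1],1)[:1],1)),pts.mean(0),"top z",np.median(q[:,2]))
reg[:]=0;reg[118:192,245:315]=1
m=reg&(X[...,2]>.085)&(X[...,2]<.14)
P=X[m];
for yaw in(67,68,69,70):
    c,s=np.cos(np.radians(yaw)),np.sin(np.radians(yaw));U=P@[c,s,0];V=P@[s,-c,0]
    a=[]
    for lo in np.arange(U.min(),U.max(),.01):
        k=(U>=lo)&(U<lo+.01)
        if k.sum()>20:a.append((lo,(V[k].min()+V[k].max())/2,np.ptp(V[k]),np.percentile(P[k,2],95)))
    print(yaw,U.min(),U.max());print(np.array(a)) if yaw in(68,) else print(np.array(a)[:,1])
```

```text
edge -21.266875377986928 [0.5368 0.2039 0.1294] top z 0.1345823860184088
67 0.3244410130781701 0.3940913685988143
[0.4171 0.4168 0.416  0.4153 0.4153 0.4151 0.4148]
68 0.31713111664315957 0.3866171620657437
[[0.3171 0.4227 0.0396 0.1181]
 [0.3271 0.4226 0.0392 0.119 ]
 [0.3371 0.422  0.0396 0.1198]
 [0.3471 0.4222 0.04   0.1219]
 [0.3571 0.4216 0.0414 0.1222]
 [0.3671 0.4216 0.0407 0.1223]
 [0.3771 0.4215 0.0401 0.1259]]
69 0.3095160975473201 0.3790906797693365
[0.4282 0.4283 0.4279 0.4283 0.4278 0.428  0.428 ]
70 0.30180679684981787 0.3715865105812365
[0.4336 0.4338 0.4337 0.4342 0.4338 0.4342 0.4344]
```

```bash
cat >> m.py <<'E'
YAW=math.radians(69)
n=np.array([math.cos(YAW),math.sin(YAW),0]);t=np.array([math.sin(YAW),-math.cos(YAW),0]);up=np.array([0,0,1.])
C=n*.325+t*.428+up*.1
def grip(phi,depth,back=0):
    """tool across the plug, swung phi deg about its axis, TCP depth m past the axis, back m out of the port"""
    f=math.radians(phi);z=-up*math.cos(f)+t*math.sin(f);return frame(n,z,C-n*back+z*depth)
def report(T):
    """where the TCP is in the port frame (mm): U along n from C, V across, height; swing"""
    d=T[:3,3]-C;print("n,t,z mm",(np.array([d@n,d@t,d@up])*1000).round(1),"phi",math.degrees(math.atan2(T[:3,2]@t,-T[2,2])).__round__(1),"xdotn",(T[:3,0]@n).round(4))
E
python3 - <<'E'
from m import *
A,o=pose();B=rows(A,grip(-45,-.06));rows(B,grip(-45,.02))
rows(grip(-45,.02),grip(45,.02,.0045))
E
```

```text
5 x [3.3, 14.9, 22.0] [0.157, -0.0002, -0.001]
2 x [-0.0, -0.0, 40.0] [0.0, -0.0, -0.0]
9 x [-0.5, 3.5, -0.3] [-0.1745, -0.0, -0.0]
```

```bash
python3 -m creep '[[[3.3,14.9,22],[0.157,0,-0.001]],[[3.3,14.9,22],[0.157,0,-0.001]],[[3.3,14.9,22],[0.157,0,-0.001]],[[3.3,14.9,22],[0.157,0,-0.001]],[[3.3,14.9,22],[0.157,0,-0.001]],[[0,0,0],[0,0,0]],[[0,0,0],[0,0,0]]]'
python3 - <<'E'
from m import *
A,o=pose();report(A);print(o["joint_pos"]);rows(A,grip(-45,.02),3)
w=cam("wrist");cv2.imwrite("pics/w2.png",w["image"])
print(proj(w,C))
E
```

```text
clock: 3.7
eef_pos: [0.5505, 0.1348, 0.1415]
tool_rot: [0.763, 0.523, -0.213, -0.314]
ft_force: [-0.4, 0.4, 1.3]
grip_width: 0.0848
grasp_force: 0.0
n,t,z mm [-1.8 37.6 41.5] phi -44.6 xdotn 1.0
[0.0758 1.0581 0.9118 2.15   0.3106 1.8969]
3 x [0.5, 0.8, 25.3] [0.0025, -0.0019, -0.0]
[288.1302 223.3347]
```

View pics/w2.png

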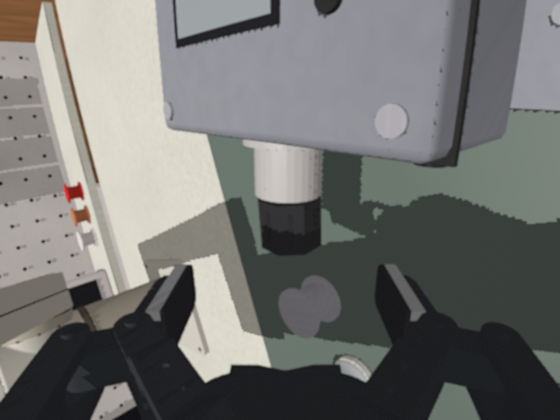

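```bash
cat >> m.py <<'E'
def ik(T):
    """rough joints 1-5 (planar model fitted to three readings) and margin to the ranges"""
    d,h,L1,L2=.348,.184,.5,.39;z=T[:3,2];W=T[:3,3]-d*z
    q1=math.atan2(W[1],W[0]);e=np.array([math.cos(q1),math.sin(q1),0]);l=np.array([-e[1],e[0],0])
    q5=math.asin(z@l);p=math.atan2(-z[2],z@e)
    r,v=math.hypot(W[0],W[1]),W[2]-h;D=math.hypot(r,v)
    if D>L1+L2:return "far"
    a=math.acos((L1*L1+D*D-L2*L2)/(2*L1*D));q2=math.pi/2-math.atan2(v,r)-a
    b=math.atan2(-(v-L1*math.cos(q2)),r-L1*math.sin(q2));q3=q2-b;q4=p-b
    f=np.array([e*math.sin(p)+up*math.cos(p)])[0]  # q5 axis
    q6=math.atan2(np.cross(T[:3,0],f)@z,T[:3,0]@f)
    q=np.array([q1,q2,q3,q4,q5,q6]);lo=[-2.72,-1.05,-1.09,-1.99,-1.42];hi=[2.72,1.87,1.28,2.15,1.44]
    return q.round(2),"ok" if np.all(q[:5]>lo) and np.all(q[:5]<hi) else "OUT"
E
python3 - <<'E'
from m import *
A,o=pose();print(ik(A),o["joint_pos"])
for f in(-45,-40,-30,0,45,60,70,90):
    print(f,[ik(grip(f,d)) for d in(-.06,.02)])
for th in(25,35):
    c,s=math.cos(math.radians(th)),math.sin(math.radians(th))
    G=frame(n,-n*s-up*c,C-n*.015);print("tilt",ik(G))
    for y in range(-60,100,20):
        h=np.array([math.cos(math.radians(y)),math.sin(math.radians(y)),0]);z=h*c-up*s
        print(th,y,ik(frame(up,z,np.array([.56,-.243,.025])+z*.015)))
E
```

```text
(array([0.06, 0.92, 0.69, 2.06, 0.3 , 1.26]), 'ok') [0.0766 1.0521 0.9131 2.15   0.3107 1.8967]
-45 [(array([0.06, 0.95, 0.73, 2.09, 0.3 , 1.26]), 'ok'), (array([0.09, 0.88, 0.43, 1.85, 0.32, 1.24]), 'ok')]
-40 [(array([0.07, 0.88, 0.64, 1.98, 0.28, 1.22]), 'ok'), (array([0.1 , 0.82, 0.37, 1.76, 0.3 , 1.2 ]), 'ok')]
-30 [(array([0.11, 0.73, 0.47, 1.78, 0.23, 1.15]), 'ok'), (array([0.14, 0.72, 0.24, 1.57, 0.24, 1.13]), 'ok')]
0 [(array([ 0.28,  0.36, -0.02,  1.19,  0.  ,  0.92]), 'ok'), (array([ 0.28,  0.43, -0.14,  1.  ,  0.  ,  0.92]), 'ok')]
45 [(array([ 0.8 ,  0.18, -0.65,  0.37, -0.71,  0.55]), 'ok'), (array([ 0.66,  0.33, -0.65,  0.11, -0.65,  0.71]), 'ok')]
60 [(array([ 0.98,  0.34, -0.79,  0.08, -1.  ,  0.43]), 'ok'), (array([ 0.79,  0.46, -0.76, -0.27, -0.91,  0.72]), 'ok')]
70 [(array([ 1.07,  0.51, -0.84, -0.14, -1.2 ,  0.38]), 'ok'), (array([ 0.85,  0.6 , -0.81, -0.59, -1.08,  0.82]), 'ok')]
90 [(array([ 1.14,  0.93, -0.83, -1.77, -1.51,  1.57]), 'OUT'), (array([ 0.91,  0.92, -0.8 , -1.72, -1.27,  1.57]), 'ok')]
tilt (array([ 0.45,  0.6 ,  0.11,  1.41, -0.29,  0.7 ]), 'ok'
[... 392 characters left out ...]
0 (array([-0.89,  0.96,  0.05,  1.32,  1.01,  2.31]), 'ok')
25 80 (array([-0.82,  1.09,  0.39,  1.78,  0.81,  2.63]), 'ok')
tilt (array([ 0.51,  0.7 ,  0.21,  1.58, -0.38,  0.6 ]), 'ok')
35 -60 (array([-0.02,  0.64, -0.6 , -0.31, -0.78, -0.76]), 'ok')
35 -40 (array([-0.19,  0.59, -0.78, -0.7 , -0.41, -0.31]), 'ok')
35 -20 (array([-0.46,  0.58, -0.82, -0.8 ,  0.09,  0.06]), 'ok')
35 0 (array([-0.7 ,  0.61, -0.73, -0.59,  0.56,  0.45]), 'ok')
35 20 (array([-0.84,  0.66, -0.53, -0.11,  0.86,  0.96]), 'ok')
35 40 (array([-0.87,  0.75, -0.27,  0.55,  0.96,  1.57]), 'ok')
35 60 (array([-0.85,  0.87,  0.02,  1.15,  0.89,  2.1 ]), 'ok')
35 80 (array([-0.78,  0.99,  0.32,  1.59,  0.74,  2.45]), 'ok')
```

The wrist view shows the plug at (290,225), between the fingers, where C projects (288,223). The port axis is confirmed, so I'll advance and then close.

```bash
python3 -m creep '[[[0.5,0.8,25.3],[0.0025,-0.002,0]],[[0.5,0.8,25.3],[0.0025,-0.002,0]],[[0.5,0.8,25.3],[0.0025,-0.002,0]],[[0,0,0],[0,0,0]],[[0,0,0],[0,0,0]]]'
python3 - <<'E'
from m import *
A,o=pose();report(A);rows(A,grip(-45,.02),1)
E
```

```text
clock: 4.38
eef_pos: [0.5048, 0.1562, 0.0899]
tool_rot: [0.762, 0.526, -0.213, -0.313]
ft_force: [-0.8, -0.2, 0.8]
grip_width: 0.0848
grasp_force: 0.0
n,t,z mm [  1.7 -12.7 -10.1] phi -44.6 xdotn 1.0
1 x [-1.8, 1.8, 3.9] [0.0078, -0.0013, 0.0047]
```

```bash
python3 -m creep '[[[-2,1.8,3.5],[0.007,0,0.004]],[[0,0,0],[0,0,0]]]'
python3 -m creep '[[[0,0,0],[0,0,0]],[[0,0,0],[0,0,0]],[[0,0,0],[0,0,0]],[[0,0,0],[0,0,0]],[[0,0,0],[0,0,0]],[[0,0,0],[0,0,0]]]' 30
python3 - <<'E'
from m import *
A,o=pose();report(A);print(o["ft_force"],o["ft_torque"],o["joint_pos"])
E
```

```text
clock: 4.62
eef_pos: [0.5015, 0.1541, 0.0805]
tool_rot: [0.761, 0.521, -0.22, -0.318]
ft_force: [0.1, -0.6, -0.4]
grip_width: 0.0852
grasp_force: 0.0
clock: 5.38
eef_pos: [0.4999, 0.1544, 0.0817]
tool_rot: [0.76, 0.521, -0.221, -0.319]
ft_force: [-2.8, -1.5, 6.3]
grip_width: 0.0396
grasp_force: 59.9
n,t,z mm [ -1.7 -16.6 -18.3] phi -45.6 xdotn 1.0
[-2.7805 -1.4835  6.2553] [-0.0127  0.5098  0.3392] [0.1096 0.9862 0.5887 1.912  0.3314 1.9201]
```

```bash
python3 -m creep '[[[-0.5,4.2,-0.4],[-0.174,0,0]],[[-0.5,4.2,-0.4],[-0.174,0,0]],[[-0.5,4.2,-0.4],[-0.174,0,0]]]'
python3 - <<'E'
from m import *
A,o=pose();report(A);print(o["ft_force"],o["ft_torque"],o["grip_width"])
E
```

```text
clock: 5.75
eef_pos: [0.5093, 0.1491, 0.0741]
tool_rot: [0.817, 0.56, -0.078, -0.109]
ft_force: [-1.1, 1.1, -4.7]
grip_width: 0.0396
grasp_force: 59.2
n,t,z mm [ -3.2  -6.  -25.9] phi -15.4 xdotn 1.0
[-1.1353  1.112  -4.6831] [-0.279   0.1359 -0.1233] 0.03962303054700277
```

```bash
python3 -m creep '[[[-0.5,4.2,-0.6],[-0.174,0,0]],[[-0.5,4.2,-0.6],[-0.174,0,0]],[[-0.5,4.2,-0.4],[-0.174,0,0]],[[-0.5,4.2,-0.4],[-0.174,0,0]],[[-0.5,4.2,-0.4],[-0.174,0,0]],[[-0.5,4.2,-0.4],[-0.174,0,0]],[[0,0,0],[0,0,0]]]'
python3 - <<'E'
from m import *
A,o=pose();report(A);print(o["ft_force"],o["ft_torque"],o["grip_width"])
w=cam("wrist");cv2.imwrite("pics/w3.png",w["image"])
E
```

```text
clock: 6.62
eef_pos: [0.5302, 0.137, 0.0808]
tool_rot: [0.763, 0.525, 0.212, 0.313]
ft_force: [-3.5, -4.3, 5.9]
grip_width: 0.0393
grasp_force: 63.4
n,t,z mm [ -7.   17.9 -19.2] phi 44.4 xdotn 1.0
[-3.5328 -4.2924  5.8902] [-0.504   0.2004 -0.6087] 0.039254900198320175
```

View pics/w3.png

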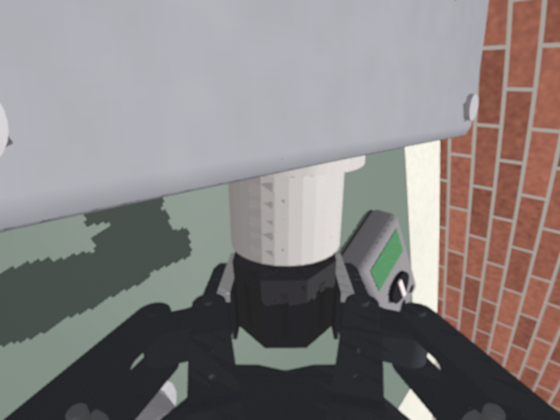

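The wrist view shows the head between the pads (285,300), backed off the tube mouth a little. Thread is turning out as expected. Now I'll regrip.

```bash
python3 -m creep '[[[0,0,0],[0,0,0]],[[0,0,0],[0,0,0]],[[0,0,-18],[0,0,0]],[[0,0,-37],[0,0,0]],[[0,5.3,0.4],[0.174,0,0]],[[0,5.3,0.4],[0.174,0,0]],[[0,5.3,0.4],[0.174,0,0]],[[0,5.3,0.4],[0.174,0,0]],[[0,5.3,0.4],[0.174,0,0]],[[0,5.3,0.4],[0.174,0,0]]]' 75
python3 -m creep '[[[0,5.3,0.4],[0.174,0,0]],[[0,5.3,0.4],[0.174,0,0]],[[0,5.3,0.4],[0.174,0,0]],[[0,0,0],[0,0,0]]]'
python3 - <<'E'
from m import *
A,o=pose();report(A);print(o["joint_pos"]);rows(A,grip(-45,.022,.006),2)
E
```

```text
clock: 7.92
eef_pos: [0.5245, 0.1413, 0.1295]
tool_rot: [0.817, 0.56, -0.078, -0.113]
ft_force: [0.1, 0.5, -1.3]
grip_width: 0.075
grasp_force: 0.0
clock: 8.43
eef_pos: [0.5343, 0.1344, 0.1062]
tool_rot: [0.759, 0.517, -0.228, -0.323]
ft_force: [0.3, -0.1, -1.8]
grip_width: 0.0752
grasp_force: 0.0
n,t,z mm [-8.  22.6  6.2] phi -46.6 xdotn 0.9999
[0.077  1.0688 0.8157 2.0825 0.3112 1.8975]
2 x [1.1, -5.4, 21.3] [-0.0141, 0.0032, -0.0059]
```

```bash
python3 -m creep '[[[1,-10.5,2],[0.014,0.003,-0.006]],[[0.5,0,20],[0.01,0.002,-0.004]],[[0.5,0,20],[0,0,0]],[[0,0,0],[0,0,0]],[[0,0,0],[0,0,0]]]'
python3 - <<'E'
from m import *
A,o=pose();report(A);print(o["joint_pos"]);rows(A,grip(-45,.022,.006),1)
E
```

```text
clock: 9.05
eef_pos: [0.5021, 0.1526, 0.1037]
tool_rot: [0.755, 0.524, -0.22, -0.328]
ft_force: [0.2, 0.1, 0.5]
grip_width: 0.0747
grasp_force: 0.0
n,t,z mm [ -2.6 -13.9   3.7] phi -46.5 xdotn 0.9999
[0.1018 0.9811 0.6271 1.9687 0.3385 1.8962]
1 x [-3.6, 12.8, 14.5] [-0.0253, -0.0056, 0.0105]
```

```bash
python3 -m creep '[[[-2.5,12,0],[-0.025,-0.005,0.01]],[[-1,0,14],[0,0,0]],[[0,0,0],[0,0,0]],[[0,0,0],[0,0,0]]]'
python3 - <<'E'
from m import *
A,o=pose();report(A);print(o["joint_pos"]);rows(A,grip(-45,.023,.006),1)
E
```

```text
clock: 9.55
eef_pos: [0.4989, 0.1492, 0.0801]
tool_rot: [0.761, 0.522, -0.22, -0.317]
ft_force: [-1.1, -0.4, 0.1]
grip_width: 0.0749
grasp_force: 0.0
n,t,z mm [ -6.9 -15.7 -19.9] phi -45.4 xdotn 1.0
[0.1026 0.9803 0.575  1.9012 0.3263 1.9155]
1 x [0.9, -3.0, -2.1] [-0.0068, 0.0014, -0.0029]
```

```bash
python3 -m creep '[[[0.5,-2.5,-1],[0,0,0]],[[0,0,0],[0,0,0]],[[0,0,0],[0,0,0]],[[0,0,0],[0,0,0]],[[0,0,0],[0,0,0]],[[0,0,0],[0,0,0]]]' 30
python3 - <<'E'
from m import *
A,o=pose();report(A)
E
python3 -m creep '[[[-0.3,4.2,-0.5],[-0.174,0,0]],[[-0.2,4.2,-0.5],[-0.174,0,0]],[[0,4.2,-0.4],[-0.174,0,0]],[[0,4.2,-0.4],[-0.174,0,0]],[[0,4.2,-0.4],[-0.174,0,0]],[[0,0,0],[0,0,0]]]'
python3 - <<'E'
from m import *
A,o=pose();report(A);print(o["ft_force"]@n,o["ft_force"],o["grip_width"])
E
```

```text
clock: 10.3
eef_pos: [0.4987, 0.1499, 0.0827]
tool_rot: [0.761, 0.522, -0.219, -0.317]
ft_force: [5.1, -2.6, 1.7]
grip_width: 0.0396
grasp_force: 59.2
n,t,z mm [ -6.3 -16.1 -17.3] phi -45.3 xdotn 1.0
clock: 11.05
eef_pos: [0.5134, 0.1407, 0.0758]
tool_rot: [0.824, 0.566, 0.02, 0.036]
ft_force: [2.8, -5.0, -5.0]
grip_width: 0.039
grasp_force: 60.9
n,t,z mm [ -9.6   0.8 -24.2] phi 4.7 xdotn 1.0
-3.627089722782524 [ 2.8167 -4.9664 -4.9741] 0.03904017834327357
```

```bash
python3 -m creep '[[[-2,0,0],[0,0,0]],[[-2,0,0],[0,0,0]],[[-2,0,0],[0,0,0]],[[0,0,0],[0,0,0]]]'
python3 - <<'E'
from m import *
A,o=pose();report(A);print(o["ft_force"]@n,o["ft_force"],o["grip_width"])
E
```

```text
clock: 11.55
eef_pos: [0.5131, 0.1371, 0.0754]
tool_rot: [0.824, 0.566, 0.02, 0.032]
ft_force: [-0.8, -0.2, -0.2]
grip_width: 0.0391
grasp_force: 61.6
n,t,z mm [-13.1   1.8 -24.6] phi 4.4 xdotn 1.0
-0.45765265066766125 [-0.8262 -0.1731 -0.2229] 0.03908011204811931
```

```bash
python3 -m creep '[[[-2,0,0],[0,0,0]],[[-2,0,0],[0,0,0]],[[-1,0,0],[0,0,0]],[[0,0,0],[0,0,0]],[[0,0,0],[0,0,0]]]'
python3 - <<'E'
from m import *
A,o=pose();report(A);print(o["ft_force"]@n,o["ft_force"],o["grip_width"])
w=cam("wrist");cv2.imwrite("pics/w4.png",w["image"])
E
```

```text
clock: 12.18
eef_pos: [0.5115, 0.1327, 0.0756]
tool_rot: [0.824, 0.566, 0.021, 0.033]
ft_force: [-0.8, 2.6, -2.7]
grip_width: 0.039
grasp_force: 61.4
n,t,z mm [-17.8   2.  -24.4] phi 4.4 xdotn 1.0
2.1170333269074892 [-0.8445  2.5918 -2.6611] 0.03902936692231332
```

View pics/w4.png

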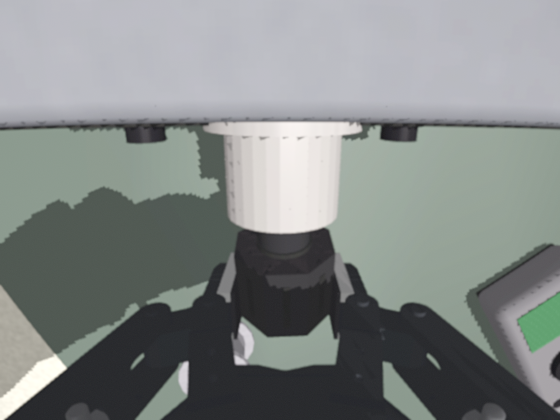

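The wrist view shows the bare shank (285,240) between the tube mouth and head, so the thread has let go. I'll draw the plug straight out, then set it down level on the clear bench to regrip.

```bash
python3 -m creep '[[[-5,0,0],[0,0,0]],[[-6,0,0],[0,0,0]],[[-6,0,0],[0,0,0]],[[-8,0,0],[0,0,0]],[[-10,0,0],[0,0,0]],[[-10,0,0],[0,0,0]],[[0,0,0],[0,0,0]]]'
python3 - <<'E'
from m import *
A,o=pose();report(A);print(o["ft_force"]@n,o["ft_force"],o["grip_width"])
B=frame(n,-up,[.56,.03,.045]);rows(A,B);rows(B,frame(n,-up,[.56,.03,.000]),2)
w=cam("wrist");cv2.imwrite("pics/w5.png",w["image"])
E
```

```text
clock: 13.1
eef_pos: [0.495, 0.0896, 0.0759]
tool_rot: [0.824, 0.565, 0.02, 0.033]
ft_force: [0.3, -0.1, -1.2]
grip_width: 0.0389
grasp_force: 61.8
n,t,z mm [-64.    2.  -24.1] phi 4.4 xdotn 1.0
-0.030031110046155718 [ 0.289  -0.1431 -1.1545] 0.03886414788216279
2 x [-16.1, 40.1, 17.8] [0.0386, 0.0017, -0.001]
2 x [0.0, -0.0, 22.5] [0.0, 0.0, -0.0]
```

View pics/w5.png

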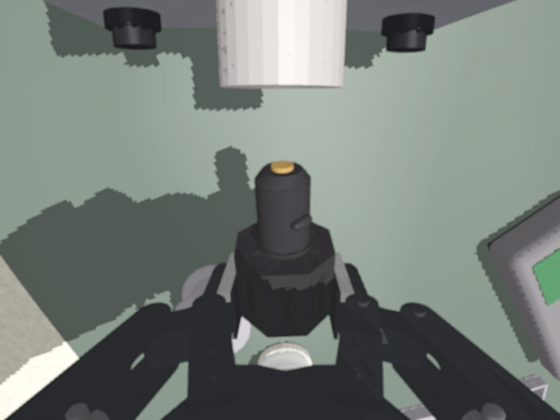

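The wrist view shows the plug fully out and square in the pads, with its tip contact at (283,167). I'll carry it to the clear bench.

```bash
python3 -m creep '[[[-8,20,5],[0.019,0.001,0]],[[-8,20,8],[0.019,0.001,0]],[[-8,20,8],[0.019,0.001,0]],[[-8,20,10],[0.019,0.001,0]],[[0,0,15],[0,0,0]],[[0,0,15],[0,0,0]],[[0,0,8],[0,0,0]],[[0,0,0],[0,0,0]],[[0,0,0],[0,0,0]]]'
python3 - <<'E'
from m import *
A,o=pose();report(A);print(o["ft_force"],A[:3,3],A[:3,:3]@[0,0,1])
E
```

```text
clock: 14.28
eef_pos: [0.5601, 0.0318, 0.0113]
tool_rot: [0.824, 0.566, 0.001, 0.001]
ft_force: [-0.1, 0.8, -0.1]
grip_width: 0.0391
grasp_force: 61.7
n,t,z mm [-94.6  83.5 -88.7] phi 0.1 xdotn 1.0
[-0.1361  0.7659 -0.1483] [0.5601 0.0318 0.0113] [ 0.0025  0.0004 -1.    ]
```

```bash
python3 -m creep '[[[0,0,3],[0,0,0]],[[0,0,3],[0,0,0]],[[0,0,0],[0,0,0]]]'
python3 -m creep '[[[0,0,2],[0,0,0]],[[0,0,0],[0,0,0]]]'
python3 -m creep '[[[0,0,2],[0,0,0]],[[0,0,0],[0,0,0]]]'
```

```text
clock: 14.65
eef_pos: [0.5597, 0.0314, 0.0046]
tool_rot: [0.824, 0.566, 0.001, 0.0]
ft_force: [0.1, 0.6, -0.7]
grip_width: 0.0393
grasp_force: 61.7
clock: 14.9
eef_pos: [0.5601, 0.0315, 0.0035]
tool_rot: [0.824, 0.566, 0.001, 0.0]
ft_force: [-1.9, -1.0, 3.3]
grip_width: 0.0393
grasp_force: 62.3
clock: 15.15
eef_pos: [0.5602, 0.0315, 0.0032]
tool_rot: [0.824, 0.566, 0.001, 0.001]
ft_force: [-6.3, 0.1, 15.6]
grip_width: 0.0388
grasp_force: 63.6
```

```bash
python3 -m creep '[[[0,0,-2.5],[0,0,0]],[[0,0,0],[0,0,0]]]'
python3 -m creep '[[[0,0,0],[0,0,0]],[[0,0,0],[0,0,0]],[[0,0,0],[0,0,0]],[[0,0,0],[0,0,0]],[[0,0,-40],[0,0,0]],[[0,0,-50],[0,0,0]],[[0,0,-10],[0,0,0]],[[0,0,0],[0,0,0]]]' 75
python3 - <<'E'
from m import *
A,o=pose()
w=cam("wrist");cv2.imwrite("pics/w6.png",w["image"])
for q in["plug_center","plug_tip"]:
    for d in vision.place_of(w,q)[:1]:print(q,d["score"],d["position"],at(w,d["position"],.02))
X,ok=cloud(w);np.save("X.npy",X)
E
```

```text
clock: 15.4
eef_pos: [0.5604, 0.0314, 0.0036]
tool_rot: [0.824, 0.566, 0.001, 0.001]
ft_force: [-0.3, -0.2, 2.6]
grip_width: 0.0393
grasp_force: 62.1
clock: 16.4
eef_pos: [0.5603, 0.0314, 0.1041]
tool_rot: [0.824, 0.566, 0.002, 0.001]
ft_force: [-0.5, 0.7, -0.1]
grip_width: 0.0751
grasp_force: 0.0
plug_center 0.63 [286.2, 194.0] [0.5672 0.0439 0.02  ]
plug_tip 0.3 [83.3, 17.6] [0.4859 0.2054 0.02  ]
```

View pics/w6.png

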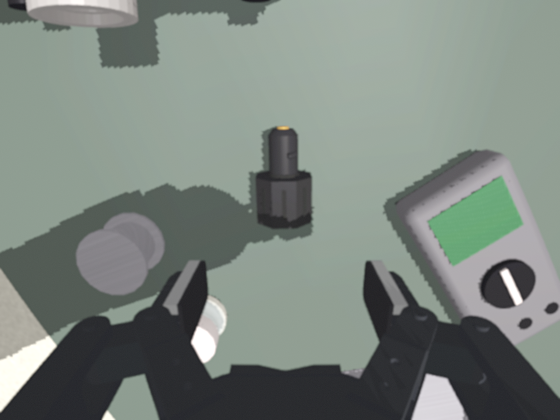

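The wrist view shows the plug lying on its head flat, head at (285,198), shank up to the tip at (283,128). I'll locate it by depth.

```bash
cat > p.py <<'E'
from m import *
X=np.load("X.npy");reg=np.zeros((420,560),bool);reg[120:235,245:325]=1
P=X[reg&(X[...,2]>.012)&(X[...,2]<.06)];H=P[P[:,2]>.033];S=P[(P[:,2]>.022)&(P[:,2]<.033)]
c,a=H[:,:2].mean(0),P[:,:2].mean(0)
U,V=P@n,P@t;print("U",U.min(),U.max())
for lo in np.arange(U.min(),U.max(),.007):
    k=(U>=lo)&(U<lo+.007);print((lo-U.min()).round(3),((V[k].min()+V[k].max())/2).round(4),np.ptp(V[k]).round(4),np.percentile(P[k,2],95).round(4))
E
python3 p.py
```

```text
U 0.2243479049102465 0.2937578171242258
0.0 0.5123 0.0394 0.0414
0.007 0.5121 0.0393 0.0415
0.014 0.5125 0.0396 0.0415
0.021 0.5122 0.04 0.0417
0.028 0.512 0.0401 0.0414
0.035 0.5165 0.0305 0.0322
0.042 0.5118 0.0208 0.0318
0.049 0.5118 0.0205 0.0337
0.056 0.5119 0.0203 0.0317
0.063 0.5116 0.0194 0.0308
```

```bash
cat >> m.py <<'E'
TH=math.radians(35);G=n*.2447+t*.512+up*.0205
def lay(depth,dz=0):
    z=-n*math.sin(TH)-up*math.cos(TH);return frame(n,z,G+z*depth+up*dz)
E
python3 - <<'E'
from m import *
A,o=pose();B=rows(A,lay(-.055));rows(B,lay(.012))
print(B[:3,3],ik(B),ik(lay(.012)))
E
```

```text
4 x [13.7, 0.5, 6.2] [-0.0005, -0.1526, -0.0]
2 x [0.0, 0.0, 33.5] [0.0, 0.0, -0.0]
[0.577  0.0744 0.0656] (array([ 0.38,  0.79,  0.3 ,  1.52, -0.43,  0.72]), 'ok') (array([ 0.34,  0.81,  0.16,  1.35, -0.45,  0.76]), 'ok')
```

```bash
python3 -m creep '[[[13.7,0.5,6.2],[0,-0.1526,0]],[[13.7,0.5,6.2],[0,-0.1526,0]],[[13.7,0.5,6.2],[0,-0.1526,0]],[[13.7,0.5,6.2],[0,-0.1526,0]],[[0,0,0],[0,0,0]],[[0,0,0],[0,0,0]]]'
python3 - <<'E'
from m import *
A,o=pose();rows(A,lay(.012),3);rows(A,lay(-.055),1)
E
```

```text
clock: 17.3
eef_pos: [0.5779, 0.0742, 0.066]
tool_rot: [0.786, 0.54, -0.248, 0.17]
ft_force: [-0.6, -0.4, 1.1]
grip_width: 0.0751
grasp_force: 0.0
3 x [0.0, -0.3, 22.5] [-0.0002, -0.0001, 0.0]
1 x [0.1, -0.9, 0.5] [-0.0006, -0.0002, 0.0]
```

```bash
python3 -m creep '[[[0,-0.3,22.5],[0,0,0]],[[0,-0.3,22.5],[0,0,0]],[[0,-0.3,20],[0,0,0]],[[0,0,2],[0,0,0]],[[0,0,0],[0,0,0]]]'
python3 -m creep '[[[0,0,0],[0,0,0]],[[0,0,0],[0,0,0]],[[0,0,0],[0,0,0]],[[0,0,0],[0,0,0]],[[0,0,0],[0,0,0]],[[0,0,0],[0,0,0]]]' 30
python3 - <<'E'
from m import *
A,o=pose();print("axis offset from grip, tool mm",(A[:3,:3].T@(G-A[:3,3])*1000).round(1));np.save("g.npy",np.linalg.inv(A)@np.r_[G,1])
E
```

```text
clock: 17.92
eef_pos: [0.565, 0.0386, 0.0148]
tool_rot: [0.787, 0.539, -0.245, 0.171]
ft_force: [-0.4, -0.5, 0.3]
grip_width: 0.0751
grasp_force: 0.0
clock: 18.68
eef_pos: [0.5649, 0.0399, 0.0134]
tool_rot: [0.786, 0.54, -0.246, 0.171]
ft_force: [0.3, 1.4, 6.7]
grip_width: 0.0388
grasp_force: 61.1
axis offset from grip, tool mm [ 0.1 -1.1 -8.7]
```

```bash
python3 -m creep '[[[0,0,0],[0,0,0]],[[0,0,3],[0,0,0]],[[0,0,1],[0,0,0]],[[0,0,0],[0,0,0]]]' 55
python3 -m creep '[[[0,0,0],[0,0,0]],[[0,0,0],[0,0,0]],[[0,0,0],[0,0,0]],[[0,0,0],[0,0,0]],[[0,0,0],[0,0,0]]]' 30
python3 - <<'E'
from m import *
A,o=pose();g=A[:3,:3].T@(G-A[:3,3]);print("axis offset from grip, tool mm",(g*1000).round(1));np.save("g.npy",g)
# lift, then the pose with the plug upright over the tray
def place(Q,yaw):
    h=np.array([math.cos(yaw),math.sin(yaw),0]);z=h*math.cos(TH)-up*math.sin(TH);T=frame(up,z,[0,0,0]);T[:3,3]=Q-T[:3,:3]@g;return T
L=A.copy();L[2,3]+=.12;rows(A,L,3)
Q=np.array([.56,-.243,.0])
for y in(69,30,-20):
    B=place(Q+up*.11,math.radians(y));print(y,ik(B),ik(place(Q+up*.023,math.radians(y))));rows(L,B)
E
```

```text
clock: 19.18
eef_pos: [0.5628, 0.0367, 0.0087]
tool_rot: [0.786, 0.54, -0.247, 0.17]
ft_force: [0.7, 0.3, -0.6]
grip_width: 0.0547
grasp_force: 0.0
clock: 19.8
eef_pos: [0.5634, 0.0371, 0.0092]
tool_rot: [0.786, 0.54, -0.247, 0.171]
ft_force: [1.1, 1.1, 2.0]
grip_width: 0.0389
grasp_force: 60.6
axis offset from grip, tool mm [  0.2  -0.7 -13.9]
3 x [-22.9, 0.1, -32.8] [0.0, 0.0, -0.0]
69 (array([-0.82,  0.81,  0.19,  1.51,  0.83,  2.28]), 'ok') (array([-0.82,  0.92,  0.16,  1.37,  0.83,  2.28]), 'ok')
9 x [-31.2, 10.9, 0.6] [0.0002, 0.1743, -0.0]
30 (array([-0.87,  0.55, -0.36,  0.41,  0.94,  1.26]), 'ok') (array([-0.87,  0.71, -0.4 ,  0.21,  0.94,  1.26]), 'ok')
10 x [-24.1, 17.1, 2.5] [-0.0129, 0.1502, 0.0741]
-20 (array([-0.46,  0.35, -0.78, -0.51,  0.09,  0.06]), 'ok') (array([-0.46,  0.59, -0.83, -0.8 ,  0.09,  0.06]), 'ok')
12 x [-13.6, 20.8, 6.4] [-0.0245, 0.1012, 0.1388]
```

```bash
python3 -m creep '[[[-12,0,-17],[0,0,0]],[[-23,0,-33],[0,0,0]],[[-23,0,-33],[0,0,0]],[[-11,0,-16],[0,0,0]],[[0,0,0],[0,0,0]]]'
python3 -m creep '[[[-31.2,10.9,0.6],[0,0.1743,0]],[[-31.2,10.9,0.6],[0,0.1743,0]],[[-31.2,10.9,0.6],[0,0.1743,0]],[[-31.2,10.9,0.6],[0,0.1743,0]],[[-31.2,10.9,0.6],[0,0.1743,0]],[[-31.2,10.9,0.6],[0,0.1743,0]],[[-31.2,10.9,0.6],[0,0.1743,0]],[[-31.2,10.9,0.6],[0,0.1743,0]],[[-31.2,10.9,0.6],[0,0.1743,0]],[[0,0,0],[0,0,0]],[[0,0,0],[0,0,0]]]'
cat >> m.py <<'E'
def place(Q,yaw,g):
    h=np.array([math.cos(yaw),math.sin(yaw),0]);z=h*math.cos(TH)-up*math.sin(TH);T=frame(up,z,[0,0,0]);T[:3,3]=Q-T[:3,:3]@g;return T
E
python3 - <<'E'
from m import *
A,o=pose();g=np.load("g.npy");print(o["joint_pos"],o["grip_width"],"plug grip pt",A[:3,3]+A[:3,:3]@g)
rows(A,place(np.array([.56,-.243,.11]),YAW,g),3)
s=cam("side");w=cam("wrist")
for p,nm in((s,"s"),(w,"w")):
    for q in("plug_center","plug_tip"):
        for d in vision.place_of(p,q)[:1]:print(nm,q,d["score"],d["position"])
u,v=proj(s,[.56,-.243,.08]).astype(int);c=s["image"][max(v-110,0):v+90,max(u-130,0):u+130]
c=cv2.resize(c,(520,c.shape[0]*520//c.shape[1]));ww=cv2.resize(w["image"],(280,210))
im=np.zeros((600,800,3),np.uint8);im[:min(c.shape[0],600),:520]=c[:600];im[:210,520:]=ww;cv2.imwrite("pics/s7.png",im)
E
```

```text
clock: 20.42
eef_pos: [0.5642, 0.0373, 0.1325]
tool_rot: [0.787, 0.54, -0.245, 0.171]
ft_force: [-0.2, -0.4, -1.8]
grip_width: 0.0389
grasp_force: 60.4
clock: 21.8
eef_pos: [0.5638, -0.2329, 0.1011]
tool_rot: [0.732, 0.501, 0.381, -0.262]
ft_force: [0.4, 0.4, 0.6]
grip_width: 0.0388
grasp_force: 60.6
[-0.7753  0.8675  0.3207  1.5412  0.8514  0.926 ] 0.03883463972572353 plug grip pt [ 0.5591 -0.2431  0.1092]
3 x [0.3, 0.2, -0.0] [0.0, -0.0003, -0.0009]
s plug_center 0.9 [320.6, 178.6]
s plug_tip 0.83 [321.6, 157.5]
w plug_center 0.74 [285.5, 279.9]
w plug_tip 0.56 [283.8, 225.1]
```

View pics/s7.png

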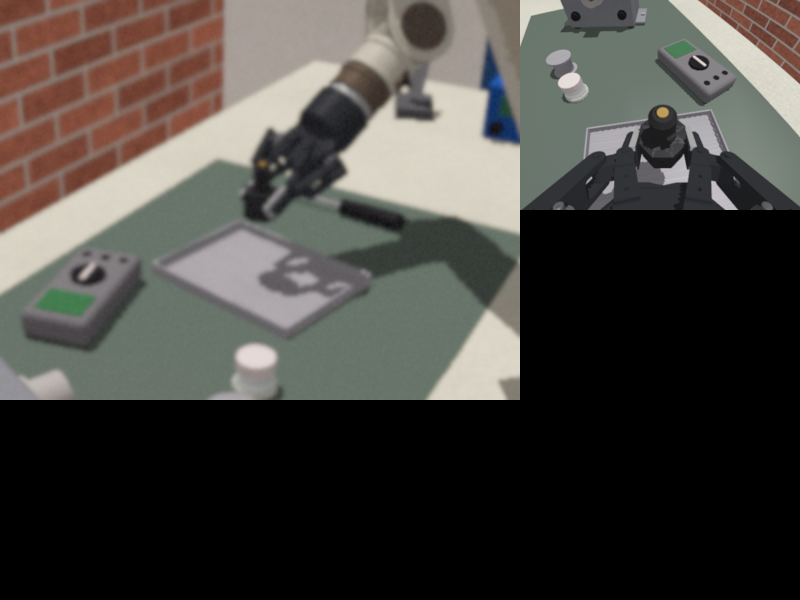

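The side crop shows the plug upright, contact upwards (263,163), above the tray; the wrist view agrees (inset 662,112 for the tip). I'll lower it.

```bash
python3 -m creep '[[[-16,0,11.2],[0,0,0]],[[-20,0,14],[0,0,0]],[[-16,0,11.2],[0,0,0]],[[-8,0,5.6],[0,0,0]],[[-4,0,2.8],[0,0,0]],[[0,0,0],[0,0,0]],[[0,0,0],[0,0,0]]]'
python3 -m creep '[[[-2.5,0,1.7],[0,0,0]],[[0,0,0],[0,0,0]]]'
python3 -m creep '[[[-1.6,0,1.1],[0,0,0]],[[0,0,0],[0,0,0]]]'
python3 - <<'E'
from m import *
A,o=pose();g=np.load("g.npy");print("plug grip pt",A[:3,3]+A[:3,:3]@g,o["ft_force"])
E
```

```text
clock: 22.98
eef_pos: [0.5647, -0.2336, 0.0254]
tool_rot: [0.731, 0.503, 0.381, -0.26]
ft_force: [-0.5, 0.4, -0.6]
grip_width: 0.0392
grasp_force: 60.6
clock: 23.22
eef_pos: [0.5644, -0.2333, 0.0218]
tool_rot: [0.731, 0.503, 0.381, -0.261]
ft_force: [0.2, -0.3, -0.4]
grip_width: 0.0392
grasp_force: 60.6
clock: 23.48
eef_pos: [0.5643, -0.2332, 0.0197]
tool_rot: [0.731, 0.502, 0.381, -0.261]
ft_force: [0.6, 0.6, -1.0]
grip_width: 0.039
grasp_force: 60.6
plug grip pt [ 0.5596 -0.2435  0.0278] [ 0.6239  0.5993 -1.0356]
```

```bash
for i in 1 2; do python3 -m creep '[[[-1.6,0,1.1],[0,0,0]],[[0,0,0],[0,0,0]]]'|grep -E "eef|ft_f"; done; for i in 1 2 3 4; do F=$(python3 -c "from workcell import bot;print(int(bot.get_obs()['ft_force'][2]>3))"); [ $F = 0 ] && python3 -m creep '[[[-0.8,0,0.6],[0,0,0]],[[0,0,0],[0,0,0]]]'|grep -E "eef|ft_f"; done
```

```text
eef_pos: [0.5643, -0.2332, 0.0176]
ft_force: [0.5, 0.3, 0.4]
eef_pos: [0.5642, -0.2332, 0.0157]
ft_force: [1.6, -0.3, -0.6]
eef_pos: [0.5644, -0.2333, 0.0149]
ft_force: [-0.1, 0.3, -0.4]
eef_pos: [0.5644, -0.2334, 0.0149]
ft_force: [-2.7, -0.7, 5.6]
```

```bash
python3 -m creep '[[[0,0,0],[0,0,0]],[[0,0,0],[0,0,0]],[[0,0,0],[0,0,0]],[[0,0,0],[0,0,0]],[[0,0,-10],[0,0,0]],[[0,0,-30],[0,0,0]],[[0,0,-40],[0,0,0]],[[0,0,-40],[0,0,0]],[[0,0,0],[0,0,0]],[[0,0,0],[0,0,0]]]' 78
python3 - <<'E'
from m import *
w=cam("wrist");s=cam("side");tp=cam("top")
for p,nm in((s,"s"),(tp,"t"),(w,"w")):
    for q in("plug_center","plug_tip"):
        for d in vision.place_of(p,q)[:1]:print(nm,q,d["score"],d["position"],at(p,d["position"],.02 if "c" in q else .071))
im=np.zeros((420,800,3),np.uint8);im[:,:560]=w["image"]
u,v=proj(s,[.56,-.243,.03]).astype(int);im[:240,560:]=cv2.resize(s["image"][v-40:v+40,u-40:u+40],(240,240));cv2.imwrite("pics/w8.png",im)
E
```

```text
clock: 25.72
eef_pos: [0.5288, -0.325, 0.0825]
tool_rot: [0.731, 0.502, 0.381, -0.261]
ft_force: [0.2, 0.3, -0.1]
grip_width: 0.0782
grasp_force: 0.0
s plug_center 0.93 [316.8, 209.7] [ 0.5616 -0.2285  0.02  ]
s plug_tip 0.59 [318.6, 189.6] [ 0.5644 -0.2393  0.071 ]
t plug_center 0.7 [335.4, 208.8] [ 0.5561 -0.2447  0.02  ]
t plug_tip 0.69 [259.6, 251.6] [ 0.4452 -0.0426  0.071 ]
w plug_center 0.96 [283.9, 200.4] [ 0.5615 -0.2399  0.02  ]
w plug_tip 0.7 [280.5, 158.9] [ 0.5584 -0.2412  0.071 ]
```

View pics/w8.png

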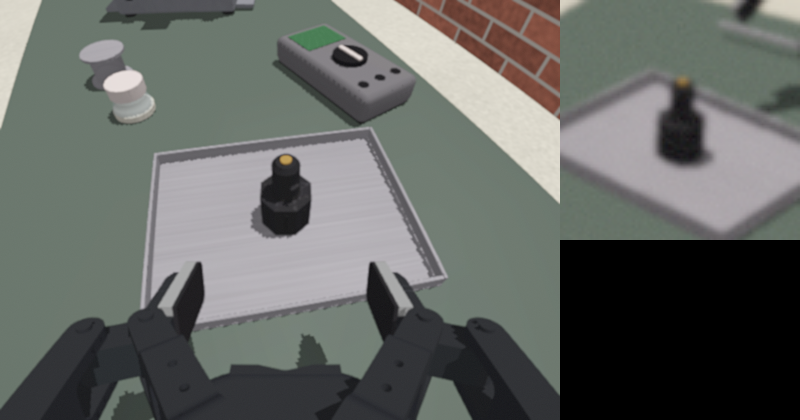

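The plug stands upright at (285,205) in the middle of the tray, contact up at (286,160). The gripper is clear and the bystanders haven't moved.

```bash
python3 -c "
from workcell import workorder;print(workorder.job_done())"
```

```text
the job is handed in; nothing more can be done
None
```

The plug is unscrewed and drawn out, and it stands on its head, thread up, in the middle of the parts tray; I let go of it, backed the gripper clear and handed the job in at about 26 s, with the multimeter, reel, jar and screwdriver left alone.

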